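# Load the burnishing barrel and hold its selector at the third click

## Task

Pour all five steel balls from the scoop through the funnel into the clear barrel of the finishing machine and stand the scoop upright back on the bench. Then turn the machine's selector knob clockwise, counting the clicks, to its third stop and no further, and finish while still gripping the knob there. Leave the jar, the steel block and the brush where they are.

Things in the scene. Friction and masses are not known exactly. Their poses are not given: they have to be found in the camera images.
- machine: Grey finishing machine, fixed. Origin: centre of its underside on the bench, z up. Foot 160 (x) by 320 (y) by 20 mm high. At y = -85 mm a control box 130 x 130 mm, its top 65 mm above the bench, carries stop ring and knob; at y = +85 mm the upright clear barrel with the steel funnel on top.
- funnel_rim (a point): Centre of the funnel's mouth, 120 mm above the bench. Mouth 116 mm outside diameter, 108 mm inside; it narrows over 32 mm of height to a throat 40 mm in diameter that opens straight down into the barrel. Fixed to the machine.
- barrel_floor (a point): Centre of the barrel's inner floor, 24 mm above the bench. Barrel inside 40 mm diameter, 56 mm deep up to the funnel's throat; its axes are the machine's.
- scoop: Loose steel scoop, 110-180 g. Origin under its floor's centre; z up; pours towards its -x. Walls 24 mm high, 58 mm wide outside, floor 4 mm thick. In front a ramp rises 20 degrees to the open lip at x = -53, z = 12 mm: tipped 35 to 45 degrees front down it empties. Wooden grip tab: centre x = 32 mm, 10 thick (x), 32 wide (y), z = 22 to 82 mm; pinch its 10 mm from above, TCP at z = 62 mm.
- ball1_center (a point): Centre of burnishing ball 1 of five: loose steel ball, 14 mm diameter, 11 g, lying in the scoop at the start.
- ball2_center (a point): Centre of burnishing ball 2 of five: loose steel ball, 14 mm diameter, 11 g, lying in the scoop at the start.
- ball3_center (a point): Centre of burnishing ball 3 of five: loose steel ball, 14 mm diameter, 11 g, lying in the scoop at the start.
- ball4_center (a point): Centre of burnishing ball 4 of five: loose steel ball, 14 mm diameter, 11 g, lying in the scoop at the start.
- ball5_center (a point): Centre of burnishing ball 5 of five: loose steel ball, 14 mm diameter, 11 g, lying in the scoop at the start.
- stop_ring: Aluminium ring, 100 mm diameter, 6 mm thick, round the knob; fixed, but clamped at another angle each time. Origin on the knob's axis, 65 mm above the bench. Five dark studs 42 mm from the axis mark the five click stops, 0.32 rad apart; its x axis points to the middle (third) stud. Clockwise from above the pointer meets +0.64 (first), +0.32, 0 (third), -0.32, -0.64 rad about the ring's z.
- selector (a joint): Angle of the black knob (rad), growing clockwise from above; range 0 to 2.2, starts at 0 to 0.12. At value q its pointer stands 1.3 - q rad counter-clockwise from the machine's x. First a free stretch, then five sprung click stops 0.32 apart (third at 1.15 to 1.45): the torque rises to 0.1-0.2 N m, snaps over halfway between stops, settles in the stop. It stays where let go.
- selector_grip (a point): Point on the knob's upright axis at the height to grip, 102 mm above the bench. The knob is a 48 mm disc (8 mm high) under a bar grip 44 mm long, 14 mm thick, from 75 to 109 mm above the bench. This frame turns with the knob: x along the bar towards the pointer; pinch the bar across y.
- selector_pointer (a point): The knob's small steel pointer, 30 mm from its axis along the bar's x, 76 mm above the bench; turns with the knob.
- jar: Bystander: amber glass jar with black cap, 56 mm diameter, 70 mm high; origin under its centre. Leave alone.
- bench_block: Bystander: steel bench block 65 x 65 x 28 mm; origin under its centre. Leave alone.
- brush: Bystander: bench brush lying on the bench, handle to its own -x; origin under its middle. Leave alone.
Mind the look-alikes: they are no part of the job. Leave any turquoise look-alike of the scoop alone.

How it is judged:
By the outcome, as a careful person would: the job done as asked, in the order asked, and still so for the second after the job is handed in, while the arm keeps its last pose, push and grip.
It also fails if it takes over 72 s, if anything falls off the work surface, if the arm or the gripper's body presses on something with over 40 N, if the wrist force passes 120 N, or if a joint passes its speed limit or range.

## Robot

A 6-joint arm with a two-finger parallel gripper is mounted at the origin on the work surface. World frame = base frame: x ahead of the robot, y to its left, z up, the work surface at z = 0. Lengths are in mm, angles in degrees, forces in N, time in s.
With the tool pointing down it reaches from about 325 to 875 mm from the base axis. Payload 4.4 kg.
Tool frame: the origin (TCP) lies between the finger pads, 19 mm behind the fingertips; this is the grasp point; z points along the fingers, y is the line along which they close (so a half turn about z gives the same grasp; the last joint's range is limited). The gripper opens to 85 mm and grips with 20 to 120 N. Pads are 22 mm wide; open, the fingers measure 114 mm over their backs; the gripper's body (76 mm by 85 mm) begins 54 mm behind the grasp point. The pads swing forward as they close: fully open they stand 13 mm farther back than shut.
Start: joints at [-84.597, 11.837, 88.321, -0, 79.842, -8.623], TCP at [139.345, -557.862, 249.982] pointing down, gripper open.
Joint ranges: [-156.59, 156.59], [-49.26, 127.26], [12.9, 141.05], [-63.56, 243.56], [4.71, 150.69], [-161.64, 161.64]. Speed limits (degrees/s): [159.86, 159.86, 180, 180, 180, 180].

## Interface

Orientations are given as [roll, pitch, yaw] about the fixed x, y, z axes, in that order (R = Rz(yaw) Ry(pitch) Rx(roll)).
In Python, from workcell import env gives the robot as it stands. The module is installed in compiled form; this text tells all that it offers.
- The arm moves only by the tool servo_tool, never from a script. Its argument "series" is a list of rows, each an object with "dp": the shift along the tool's x, y, z scaled (see below), a list of three; "rotation": the turn, a rotation vector about the tool's x, y, z scaled (see below), a list of three. A call has 1 to 12 rows; each row is the pose to reach, as a shift and turn from the pose commanded when the call began, along the tool's axes at that moment, turning the shorter way round; what a row does not reach only later rows make up. The controller multiplies each number of a shift by 0.3 m and each number of a turn by 360 degrees. A row lasts 1/10 s, in which the tool goes at most 50 mm and 8.59 degrees, less where a joint would pass 70% of its speed; a pose out of reach is approached as far as the arm can. A call with a number of a shift or a turn outside -1 to 1 is refused whole. A call with a gripper value outside its range is refused whole. "grip" is the opening, from -1 (shut) to 1 (fully open), set as the call begins (left out, the last holds). The fingers move at their own pace and stop on an object; "squeeze" is the grip in N (left out, the last holds). Time passes only in rows, so rows that repeat a pose let the fingers close. It gives the time, the measured TCP pose, the force, the opening and the grip force at its end, in the units of the state.
- env.read_state(): the state, without advancing time (a new reading comes with each control period).
- env.get_image(name): name is "scene" or "top" or "wrist"; returns a dict with "color" (400x640x3 uint8, blue, green, red), "fx", "fy", "cx", "cy" (pixels), "extrinsics" (4x4, takes a point from world to camera coordinates). Camera axes: x right, y up, looking along -z (the intrinsics and any distortion apply to the point x, -y, -z); pixel columns grow to the right and rows downward; lengths in mm; the calibration is good to about 2 mm. A picture is of the moment at which its call begins. There is no depth.
- env.sign_off(): hands the job in; it is judged then, once.
The state is a dict: "t": time; "qpos": joint angles; "qd": joint speeds; "effort": joint torques, N m; "eef_pos": TCP position; "eef_rot": TCP orientation; "wrist_force": force on the tool from outside, world axes, zero at the start; "moment": the same for the moment, N m; "gripper_width": finger opening in mm; "gripper_force": force on a finger pad.
Only numpy, scipy, OpenCV 4.12 (cv2) and the standard library are available. Lean on these libraries where they do the work, as an engineer would, in place of code of your own. Each camera call takes 0.05 s, during which the arm holds its last target. There are 200 camera calls.

## Working session

There is one attempt and no reset: what is moved stays moved. The work goes in short steps, Python scripts to look and compute and a tool call to move; the robot and the scene stay as the last step left them, time stands still between calls to the robot, and variables do not carry over. Pictures are saved under pics/ and viewed, at most 10 in all, crops included, and the job is handed in when it is done.

Besides the shell and the picture viewer there is one more tool, called after "Call:" in YAML: its name, and indented under it one key for each argument. servo_tool: Moves the arm, as the interface text tells. Its arguments: {"type":"object","properties":{"series":{"type":"array","items":{"type":"object","properties":{"dp":{"type":"array","items":{"type":"number","minimum":-1,"maximum":1}},"rotation":{"type":"array","items":{"type":"number","minimum":-1,"maximum":1}}}}},"grip":{"type":"number"},"squeeze":{"type":"number"}},"required":["series"]}

```bash
mkdir -p pics; cat > h.py <<'E'
import numpy as np,cv2
from workcell import env
from scipy.spatial.transform import Rotation as R
def shot(n,f):
    i=env.get_image(n); cv2.imwrite('pics/'+f+'.png',i['color']); np.savez('pics/'+f+'.npz',**{k:np.array(v) for k,v in i.items()}); return i
def load(f): return dict(np.load('pics/'+f+'.npz'))
def ray(i,u,v,z):
    E=np.array(i['extrinsics']); d=np.array([(u-i['cx'])/i['fx'],-(v-i['cy'])/i['fy'],-1.])
    Rm=E[:3,:3]; c=-Rm.T@E[:3,3]; w=Rm.T@d; return c+w*(z-c[2])/w[2]
def proj(i,p):
    q=np.array(i['extrinsics'])@np.r_[p,1]; return np.array([i['cx']+i['fx']*q[0]/-q[2], i['cy']-i['fy']*q[1]/-q[2]])
def rel(p,rpy=None):
    s=env.read_state(); T=R.from_euler('xyz',s['eef_rot'],degrees=True)
    out=T.inv().apply(np.array(p)-s['eef_pos'])/300
    r=None if rpy is None else (T.inv()*R.from_euler('xyz',rpy,degrees=True)).as_rotvec()/(2*np.pi)
    return out.round(4), None if r is None else r.round(4)
def st():
    s=env.read_state()
    for k in ['t','qpos','eef_pos','eef_rot','wrist_force','moment','gripper_width','gripper_force']: print(k,np.round(s[k],2))
E
python3 - <<'E'
from h import *
st()
a=shot('top','top0');b=shot('scene','scene0')
print(a['fx'],a['extrinsics'],b['extrinsics'])
E
```

```text
t 0.0
qpos [-84.6   11.89  88.41  -0.    79.84  -8.62]
eef_pos [ 139.25 -557.14  248.8 ]
eef_rot [-1.7987e+02 -2.0000e-02  1.4020e+01]
wrist_force [ 0.34  0.49 -0.43]
moment [0.05 0.04 0.02]
gripper_width 85.58
gripper_force 0.0
457.4146434251665 [[-3.43933161e-02 -9.99397966e-01  4.56120050e-03  8.54806328e+01]
 [ 9.78544349e-01 -3.27472732e-02  2.03417238e-01 -6.36905453e+02]
 [-2.03145407e-01  1.14595303e-02  9.79081520e-01 -8.32819689e+02]
 [ 0.00000000e+00  0.00000000e+00  0.00000000e+00  1.00000000e+00]] [[ 7.59706554e-01  6.50046707e-01  1.68887481e-02 -5.07530098e+02]
 [-4.85786283e-01  5.50088034e-01  6.79275232e-01  1.92400867e+02]
 [ 4.32270330e-01 -5.24254169e-01  7.33689259e-01 -1.26703489e+03]
 [ 0.00000000e+00  0.00000000e+00  0.00000000e+00  1.00000000e+00]]
```

View pics/top0.png

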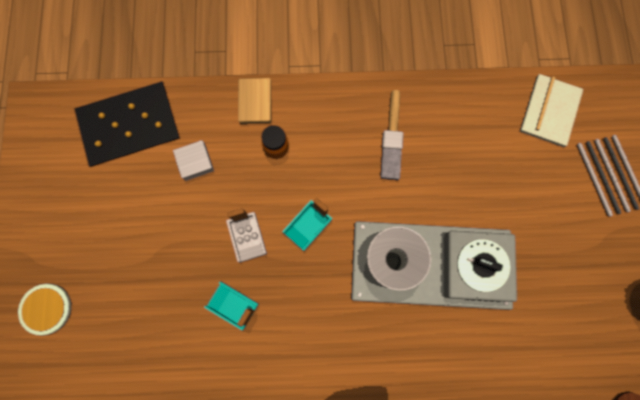

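View pics/scene0.png

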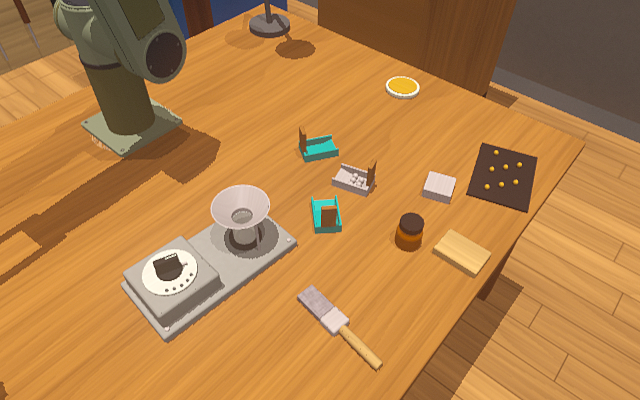

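Candidates for the scoop in the top view are the steel one holding balls at (246,236) and two turquoise ones at (307,225) and (232,305). I choose the steel one with the balls. The machine has its funnel at (398,259) and its knob at (485,265). Next is a close crop of both.

```bash
python3 - <<'E'
from h import *
c=cv2.imread('pics/top0.png')
a=cv2.resize(c[195:275,215:285],None,fx=6,fy=6,interpolation=cv2.INTER_CUBIC)   # 420x480
b=cv2.resize(c[215:315,345:525],None,fx=4,fy=4,interpolation=cv2.INTER_CUBIC)   # 720x400
cv2.imwrite('pics/c1.png',a);cv2.imwrite('pics/c2.png',b)
E
```

```text
(no output)
```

View pics/c1.png

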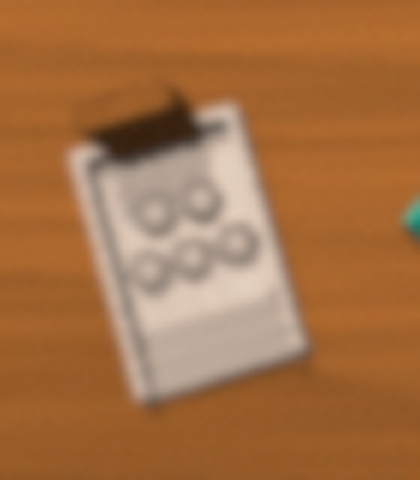

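View pics/c2.png

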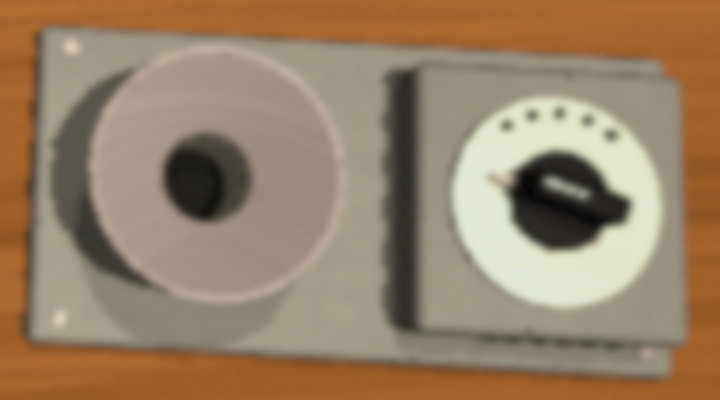

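The crops show the steel scoop with five balls, its lip at the bottom (crop 135,403 to 310,352) and its tab at the top. The funnel rim is centred at crop (217,174) and the ring at (557,202). The middle stud is at (560,113) and the pointer at (495,178).

```bash
python3 - <<'E'
from h import *
i=load('top0')
A=lambda u,v,z: ray(i,215+(u+.5)/6-.5,195+(v+.5)/6-.5,z)
B=lambda u,v,z: ray(i,345+(u+.5)/4-.5,215+(v+.5)/4-.5,z)
bl,br=A(72,150,24),A(237,105,24); fl,fr=A(135,403,5),A(310,352,5)
for p in (bl,br,fl,fr): print(p.round(1))
print('wid',np.linalg.norm(bl-br),np.linalg.norm(fl-fr))
ax=(bl+br-fl-fr)/2; print('scoop yaw',np.degrees(np.arctan2(ax[1],ax[0])),'len',np.linalg.norm(ax[:2]), np.degrees(np.arctan2(*(bl-br)[[1,0]])))
tabtop=[A(75,102,82),A(180,85,82)];print('tab',tabtop)
F=B(217,174,120);K=B(557,202,71);print('F',F,'K',K,np.linalg.norm((F-K)[:2]))
d=F-K;my=np.degrees(np.arctan2(d[1],d[0]));print('machine yaw',my-90)
for u,v in [(506,126),(532,116),(560,113),(588,120),(611,135)]:
  s=B(u,v,73)-K; print('stud',np.hypot(*s[:2]).round(1),np.degrees(np.arctan2(s[1],s[0])).round(1))
s=B(495,178,76)-K;print('ptr',np.hypot(*s[:2]),np.degrees(np.arctan2(s[1],s[0])))
# foot corners
for u,v in [(42,30),(30,340),(670,375)]: print('foot',B(u,v,20).round(1))
E
```

```text
[616.8 256.6  24. ]
[630.4 200.6  24. ]
[532.1 238.3   5. ]
[547.4 178.7   5. ]
wid 57.658133714515905 61.549517267313234
scoop yaw 13.468971025255126 len 86.20318860487964 103.70004834933802
tab [array([622.22750957, 244.23927105,  82.        ]), array([626.6323973 , 210.76107595,  82.        ])]
F [519.53295812 -72.01355782 120.        ] K [ 504.54198002 -241.21894537   71.        ] 169.86816240730144
machine yaw -5.062977036044401
stud 42.4 30.1
stud 41.8 11.5
stud 42.3 -7.1
stud 42.3 -25.6
stud 41.8 -42.9
ptr 32.26834443672538 68.22956109393385
foot [603.4  -5.3  20. ]
foot [448.7   8.4  20. ]
foot [ 421.  -306.4   20. ]
```

```bash
cat >> h.py <<'E'
def step(p0,r0,p1,r1):
    T0=R.from_euler('xyz',r0,degrees=True);T1=R.from_euler('xyz',r1,degrees=True)
    return (T0.inv().apply(np.array(p1,float)-p0)/300).round(3),((T0.inv()*T1).as_rotvec()/2/np.pi).round(4)
def chain(L):
    for a,b in zip(L,L[1:]): print(b,*[x.tolist() for x in step(*a,*b)])
E
python3 - <<'E'
from h import *
chain([([139.3,-557.9,250],[180,0,14.0]),([300,-296,250],[180,0,44]),([462,-34,250],[180,0,74]),([623,228.3,150],[180,0,103.6])])
E
```

```text
([300, -296, 250], [180, 0, 44]) [0.731, -0.717, -0.0] [-0.0, 0.0, -0.0833]
([462, -34, 250], [180, 0, 74]) [0.995, -0.253, -0.0] [0.0, 0.0, -0.0833]
([623, 228.3, 150], [180, 0, 103.6]) [0.988, 0.275, 0.333] [0.0, 0.0, -0.0822]
```

Call:
servo_tool:
  series:
    - {"dp": [0.731,-0.717,0],"rotation": [0,0,-0.0833]}
    - {"dp": [0.731,-0.717,0],"rotation": [0,0,-0.0833]}
    - {"dp": [0.731,-0.717,0],"rotation": [0,0,-0.0833]}
    - {"dp": [0.731,-0.717,0],"rotation": [0,0,-0.0833]}
    - {"dp": [0.731,-0.717,0],"rotation": [0,0,-0.0833]}
    - {"dp": [0.731,-0.717,0],"rotation": [0,0,-0.0833]}
    - {"dp": [0.731,-0.717,0],"rotation": [0,0,-0.0833]}
    - {"dp": [0.731,-0.717,0],"rotation": [0,0,-0.0833]}

```text
t: 0.9
eef_pos: [300.4, -294.8, 249.8]
eef_rot: [-180.0, 0.0, 44.2]
wrist_force: [0.5, -0.1, -0.3]
gripper_width: 85.2
gripper_force: 0.0
```

Call:
servo_tool:
  series:
    - {"dp": [0.995,-0.253,0],"rotation": [0,0,-0.0833]}
    - {"dp": [0.995,-0.253,0],"rotation": [0,0,-0.0833]}
    - {"dp": [0.995,-0.253,0],"rotation": [0,0,-0.0833]}
    - {"dp": [0.995,-0.253,0],"rotation": [0,0,-0.0833]}
    - {"dp": [0.995,-0.253,0],"rotation": [0,0,-0.0833]}
    - {"dp": [0.995,-0.253,0],"rotation": [0,0,-0.0833]}
    - {"dp": [0.995,-0.253,0],"rotation": [0,0,-0.0833]}
    - {"dp": [0.995,-0.253,0],"rotation": [0,0,-0.0833]}

```text
t: 1.7
eef_pos: [462.6, -34.5, 249.6]
eef_rot: [-180.0, 0.1, 74.1]
wrist_force: [-0.4, -0.5, 0.4]
gripper_width: 85.2
gripper_force: 0.0
```

Call:
servo_tool:
  series:
    - {"dp": [0.988,0.275,0.333],"rotation": [0,0,-0.0822]}
    - {"dp": [0.988,0.275,0.333],"rotation": [0,0,-0.0822]}
    - {"dp": [0.988,0.275,0.333],"rotation": [0,0,-0.0822]}
    - {"dp": [0.988,0.275,0.333],"rotation": [0,0,-0.0822]}
    - {"dp": [0.988,0.275,0.333],"rotation": [0,0,-0.0822]}
    - {"dp": [0.988,0.275,0.333],"rotation": [0,0,-0.0822]}
    - {"dp": [0.988,0.275,0.333],"rotation": [0,0,-0.0822]}
    - {"dp": [0.988,0.275,0.333],"rotation": [0,0,-0.0822]}
    - {"dp": [0.988,0.275,0.333],"rotation": [0,0,-0.0822]}
    - {"dp": [0.988,0.275,0.333],"rotation": [0,0,-0.0822]}

```text
t: 2.7
eef_pos: [623.2, 225.3, 150.5]
eef_rot: [-180.0, 0.0, 103.4]
wrist_force: [0.0, -0.2, 0.3]
gripper_width: 85.2
gripper_force: 0.0
```

```bash
python3 - <<'E'
from h import *
st(); shot('wrist','w1')
print(rel([623,228.3,62],[180,0,103.6]))
E
```

```text
t 2.7
qpos [ 1.242e+01  2.729e+01  8.012e+01 -5.000e-02  7.260e+01 -9.900e-01]
eef_pos [623.24 225.3  150.48]
eef_rot [-1.7999e+02  4.0000e-02  1.0342e+02]
wrist_force [ 0.05 -0.19  0.3 ]
moment [-0.   -0.02 -0.03]
gripper_width 85.19
gripper_force 0.0
(array([0.009 , 0.0012, 0.2961]), array([ 0.0001,  0.0001, -0.0005]))
```

View pics/w1.png

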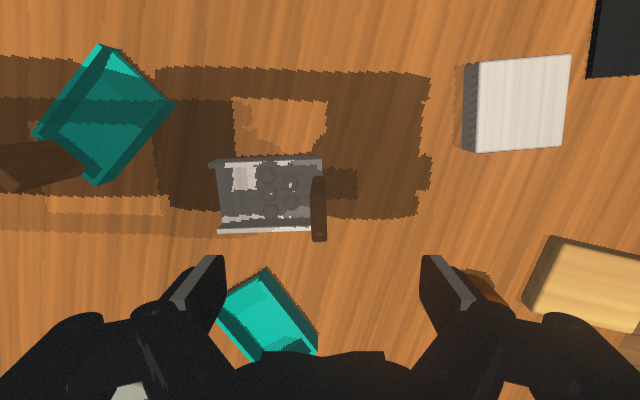

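The wrist view shows the scoop with its tab spanning about (311–327, 177–241), between the fingers along the closing axis. I'll check the predicted tab against it.

```bash
python3 - <<'E'
from h import *
i=load('w1'); a=np.radians(13.6);ex=np.array([np.cos(a),np.sin(a),0]);ey=np.array([-ex[1],ex[0],0])
c=np.array([623,228.3,0])
for z in (22,82):
  for sx in(-5,5):
    for sy in (-16,16): print(z,sx,sy,proj(i,c+sx*ex+sy*ey+[0,0,z]).round(1))
print(ray(i,318,240,82),proj(i,[623.2,225.3,150.5]))
E
```

```text
22 -5 -16 [317.7 214.3]
22 -5 16 [317.4 175.3]
22 5 -16 [330.  214.2]
22 5 16 [330.1 175.3]
82 -5 -16 [316.2 243.7]
82 -5 16 [315.8 194.8]
82 5 -16 [332.1 243.7]
82 5 16 [332.3 194.7]
[622.40403038 214.30769174  82.        ] [323.53064589 279.79743722]
```

Call:
servo_tool:
  series:
    - {"dp": [0.005,-0.009,0.1],"rotation": [0,0,0]}
    - {"dp": [0.005,-0.009,0.2],"rotation": [0,0,0]}
    - {"dp": [0.005,-0.009,0.293],"rotation": [0,0,0]}
    - {"dp": [0.005,-0.009,0.293],"rotation": [0,0,0]}
    - {"dp": [0.005,-0.009,0.293],"rotation": [0,0,0]}
  grip: 1

```text
t: 3.25
eef_pos: [619.9, 228.0, 62.8]
eef_rot: [-180.0, 0.0, 103.5]
wrist_force: [-0.5, 0.2, 0.9]
gripper_width: 85.1
gripper_force: 0.0
```

Call:
servo_tool:
  series:
    - {"dp": [0,0,0]}
    - {"dp": [0,0,0]}
    - {"dp": [0,0,0]}
    - {"dp": [0,0,0]}
    - {"dp": [0,0,0]}
    - {"dp": [0,0,0]}
    - {"dp": [0,0,0]}
    - {"dp": [0,0,0]}
    - {"dp": [0,0,0]}
    - {"dp": [0,0,0]}
  grip: -1
  squeeze: 50

```text
invalid input at $.series[0]: expected keys dp, rotation
```

```bash
python3 - <<'E'
from h import *
st()
E
```

```text
t 3.25
qpos [ 1.269e+01  3.298e+01  8.312e+01 -1.000e-02  6.391e+01 -8.300e-01]
eef_pos [619.93 227.95  62.77]
eef_rot [-1.7999e+02  1.0000e-02  1.0353e+02]
wrist_force [-0.54  0.21  0.86]
moment [ 0.01 -0.   -0.03]
gripper_width 85.1
gripper_force 0.0
```

Call:
servo_tool:
  series:
    - {"dp": [0,0,0],"rotation": [0,0,0]}
    - {"dp": [0,0,0],"rotation": [0,0,0]}
    - {"dp": [0,0,0],"rotation": [0,0,0]}
    - {"dp": [0,0,0],"rotation": [0,0,0]}
    - {"dp": [0,0,0],"rotation": [0,0,0]}
    - {"dp": [0,0,0],"rotation": [0,0,0]}
    - {"dp": [0,0,0],"rotation": [0,0,0]}
    - {"dp": [0,0,0],"rotation": [0,0,0]}
    - {"dp": [0,0,0],"rotation": [0,0,0]}
    - {"dp": [0,0,0],"rotation": [0,0,0]}
  grip: -1
  squeeze: 50

```text
t: 4.25
eef_pos: [620.1, 229.1, 62.7]
eef_rot: [180.0, -0.0, 103.6]
wrist_force: [-0.1, -0.1, 4.8]
gripper_width: 9.5
gripper_force: 49.5
```

```bash
python3 - <<'E'
from h import *
st()
# lip target P, scoop frame: lip rel TCP (-85,0,-50); psi=-8
psi=-8
def tcp(P,th):
    Rs=R.from_euler('z',psi,degrees=True)*R.from_euler('y',-th,degrees=True)
    t=P-Rs.apply([-85,0,-50])
    Rt=R.from_euler('z',psi,degrees=True)*R.from_euler('y',-th,degrees=True)*R.from_euler('xyz',[180,0,90],degrees=True)
    return t.round(1),Rt.as_euler('xyz',degrees=True)
u=np.array([np.cos(np.radians(psi)),np.sin(np.radians(psi)),0])
F=np.array([519.5,-72,0])
P0=F+22*u+[0,0,165]; P1=F+22*u+[0,0,132]
a0=tcp(P0,0)
chain([([620,228.5,62],[180,0,103.6]),([620,228.5,215],[180,0,103.6]),([a0[0][0]+5,75,a0[0][2]],[180,0,93]),a0])
for th in (10,20,25,30,35,40,45): print(th,tcp(P1,th)[0],*[x.tolist() for x in step(*a0,*tcp(P1,th))])
E
```

```text
t 4.25
qpos [12.78 33.03 83.06  0.   63.89 -0.82]
eef_pos [620.08 229.07  62.65]
eef_rot [179.98  -0.   103.6 ]
wrist_force [-0.07 -0.1   4.8 ]
moment [-0.06  0.33  0.03]
gripper_width 9.52
gripper_force 49.51
([620, 228.5, 215], [180, 0, 103.6]) [0.0, 0.0, -0.51] [0.0, 0.0, 0.0]
([np.float64(630.5), 75, np.float64(215.0)], [180, 0, 93]) [-0.506, -0.086, -0.0] [0.0, -0.0, 0.0294]
(array([625.5, -86.9, 215. ]), array([180.,   0.,  82.])) [-0.538, -0.045, -0.0] [0.0, -0.0, 0.0306]
10 [615.6 -85.5 196. ] [0.0, -0.033, 0.063] [-0.0278, 0.0, 0.0]
20 [603.4 -83.8 208.1] [-0.0, -0.074, 0.023] [-0.0556, 0.0, -0.0]
25 [596.6 -82.8 213.2] [0.0, -0.097, 0.006] [-0.0694, 0.0, -0.0]
30 [589.4 -81.8 217.8] [0.0, -0.122, -0.009] [-0.0833, -0.0, -0.0]
35 [581.8 -80.8 221.7] [-0.0, -0.147, -0.022] [-0.0972, 0.0, 0.0]
40 [573.9 -79.7 224.9] [-0.0, -0.174, -0.033] [-0.1111, 0.0, -0.0]
45 [565.8 -78.5 227.5] [0.0, -0.201, -0.042] [-0.125, 0.0, -0.0]
```

Call:
servo_tool:
  series:
    - {"dp": [0,0,-0.02],"rotation": [0,0,0]}
    - {"dp": [0,0,-0.06],"rotation": [0,0,0]}
    - {"dp": [0,0,-0.12],"rotation": [0,0,0]}
    - {"dp": [0,0,-0.2],"rotation": [0,0,0]}
    - {"dp": [0,0,-0.28],"rotation": [0,0,0]}
    - {"dp": [0,0,-0.36],"rotation": [0,0,0]}
    - {"dp": [0,0,-0.43],"rotation": [0,0,0]}
    - {"dp": [0,0,-0.48],"rotation": [0,0,0]}
    - {"dp": [0,0,-0.51],"rotation": [0,0,0]}

```text
t: 5.15
eef_pos: [620.5, 229.1, 217.1]
eef_rot: [179.9, 0.0, 103.6]
wrist_force: [0.2, -0.2, -1.7]
gripper_width: 9.7
gripper_force: 48.7
```

Call:
servo_tool:
  series:
    - {"dp": [-0.015,-0.002,0],"rotation": [0,0,0.001]}
    - {"dp": [-0.045,-0.007,0],"rotation": [0,0,0.003]}
    - {"dp": [-0.09,-0.015,0],"rotation": [0,0,0.005]}
    - {"dp": [-0.14,-0.024,0],"rotation": [0,0,0.008]}
    - {"dp": [-0.19,-0.032,0],"rotation": [0,0,0.011]}
    - {"dp": [-0.24,-0.041,0],"rotation": [0,0,0.014]}
    - {"dp": [-0.29,-0.049,0],"rotation": [0,0,0.017]}
    - {"dp": [-0.34,-0.058,0],"rotation": [0,0,0.02]}
    - {"dp": [-0.39,-0.066,0],"rotation": [0,0,0.0227]}
    - {"dp": [-0.44,-0.075,0],"rotation": [0,0,0.0256]}
    - {"dp": [-0.485,-0.082,0],"rotation": [0,0,0.028]}
    - {"dp": [-0.506,-0.086,0],"rotation": [0,0,0.0294]}

```text
t: 6.35
eef_pos: [630.7, 73.7, 215.2]
eef_rot: [180.0, 0.0, 92.9]
wrist_force: [0.6, 0.5, -2.3]
gripper_width: 9.4
gripper_force: 48.7
```

Call:
servo_tool:
  series:
    - {"dp": [-0.03,-0.003,0],"rotation": [0,0,0.002]}
    - {"dp": [-0.08,-0.007,0],"rotation": [0,0,0.0046]}
    - {"dp": [-0.13,-0.011,0],"rotation": [0,0,0.0074]}
    - {"dp": [-0.18,-0.015,0],"rotation": [0,0,0.01]}
    - {"dp": [-0.23,-0.019,0],"rotation": [0,0,0.013]}
    - {"dp": [-0.28,-0.023,0],"rotation": [0,0,0.016]}
    - {"dp": [-0.33,-0.028,0],"rotation": [0,0,0.019]}
    - {"dp": [-0.38,-0.032,0],"rotation": [0,0,0.022]}
    - {"dp": [-0.43,-0.036,0],"rotation": [0,0,0.0245]}
    - {"dp": [-0.48,-0.04,0],"rotation": [0,0,0.0273]}
    - {"dp": [-0.52,-0.044,0],"rotation": [0,0,0.0296]}
    - {"dp": [-0.538,-0.045,0],"rotation": [0,0,0.0306]}

```text
t: 7.55
eef_pos: [625.5, -88.1, 215.2]
eef_rot: [180.0, 0.0, 81.9]
wrist_force: [0.3, 0.8, -1.6]
gripper_width: 9.3
gripper_force: 48.7
```

```bash
python3 - <<'E'
from h import *
st(); a=shot('top','top1');b=shot('scene','scene1')
A=cv2.resize(a['color'][160:330,330:530],None,fx=2,fy=2.,interpolation=cv2.INTER_CUBIC)
B=cv2.resize(b['color'][120:290,170:370],None,fx=2,fy=2.,interpolation=cv2.INTER_CUBIC)
cv2.imwrite('pics/c3.png',np.hstack([A,B]))
E
```

```text
t 7.55
qpos [-1.586e+01  2.020e+01  8.195e+01 -1.000e-02  7.784e+01 -7.730e+00]
eef_pos [625.47 -88.1  215.2 ]
eef_rot [1.800e+02 1.000e-02 8.187e+01]
wrist_force [ 0.34  0.77 -1.61]
moment [ 0.07 -0.03  0.01]
gripper_width 9.34
gripper_force 48.68
```

View pics/c3.png

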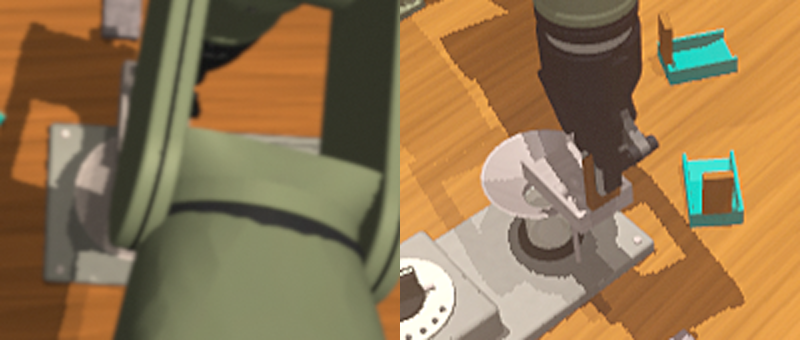

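The scoop is held level with its lip above the funnel mouth. Now I tip it, keeping the lip in place.

Call:
servo_tool:
  series:
    - {"dp": [0,-0.008,0.016],"rotation": [-0.007,0,0]}
    - {"dp": [0,-0.016,0.032],"rotation": [-0.0139,0,0]}
    - {"dp": [0,-0.024,0.048],"rotation": [-0.0208,0,0]}
    - {"dp": [0,-0.033,0.063],"rotation": [-0.0278,0,0]}
    - {"dp": [0,-0.043,0.052],"rotation": [-0.0347,0,0]}
    - {"dp": [0,-0.053,0.042],"rotation": [-0.0417,0,0]}
    - {"dp": [0,-0.063,0.032],"rotation": [-0.0486,0,0]}
    - {"dp": [0,-0.074,0.023],"rotation": [-0.0556,0,0]}
    - {"dp": [0,-0.085,0.014],"rotation": [-0.0625,0,0]}
    - {"dp": [0,-0.097,0.006],"rotation": [-0.0694,0,0]}
    - {"dp": [0,-0.109,-0.002],"rotation": [-0.0764,0,0]}
    - {"dp": [0,-0.122,-0.009],"rotation": [-0.0833,0,0]}

```text
t: 8.85
eef_pos: [588.9, -80.4, 218.0]
eef_rot: [149.9, -0.0, 82.1]
wrist_force: [0.2, 0.3, -1.4]
gripper_width: 9.6
gripper_force: 48.9
```

```bash
python3 - <<'E'
from h import *
st()
psi=-8
def tcp(P,th):
    Rs=R.from_euler('z',psi,degrees=True)*R.from_euler('y',-th,degrees=True)
    return (P-Rs.apply([-85,0,-50])).round(1),(Rs*R.from_euler('xyz',[180,0,90],degrees=True)).as_euler('xyz',degrees=True)
u=np.array([np.cos(np.radians(psi)),np.sin(np.radians(psi)),0])
P=np.array([519.5,-72,132])+22*u
print(tcp(P,30))
for th in (35,40,45): print(th,*[x.tolist() for x in step(*tcp(P,30),*tcp(P,th))])
print('back',*[x.tolist() for x in step(*tcp(P,45),*tcp(P+[0,0,35],0))])
E
```

```text
t 8.85
qpos [-18.9    0.2  110.2    8.5   40.32 -16.01]
eef_pos [588.93 -80.43 218.05]
eef_rot [ 1.4995e+02 -3.0000e-02  8.2070e+01]
wrist_force [ 0.17  0.3  -1.41]
moment [0.07 0.37 0.02]
gripper_width 9.59
gripper_force 48.94
(array([589.4, -81.8, 217.8]), array([150.,   0.,  82.]))
35 [-0.0, -0.016, -0.024] [-0.0139, 0.0, -0.0]
40 [-0.0, -0.033, -0.047] [-0.0278, 0.0, -0.0]
45 [-0.0, -0.053, -0.068] [-0.0417, 0.0, -0.0]
back [-0.0, 0.117, 0.167] [0.125, -0.0, 0.0]
```

Call:
servo_tool:
  series:
    - {"dp": [0,-0.004,-0.006],"rotation": [-0.0035,0,0]}
    - {"dp": [0,-0.008,-0.012],"rotation": [-0.007,0,0]}
    - {"dp": [0,-0.012,-0.018],"rotation": [-0.0105,0,0]}
    - {"dp": [0,-0.016,-0.024],"rotation": [-0.0139,0,0]}
    - {"dp": [0,-0.024,-0.036],"rotation": [-0.021,0,0]}
    - {"dp": [0,-0.033,-0.047],"rotation": [-0.0278,0,0]}
    - {"dp": [0,-0.043,-0.058],"rotation": [-0.035,0,0]}
    - {"dp": [0,-0.053,-0.068],"rotation": [-0.0417,0,0]}
    - {"dp": [0,-0.053,-0.068],"rotation": [-0.0417,0,0]}
    - {"dp": [0,-0.053,-0.068],"rotation": [-0.0417,0,0]}
    - {"dp": [0,-0.053,-0.068],"rotation": [-0.0417,0,0]}
    - {"dp": [0,-0.053,-0.068],"rotation": [-0.0417,0,0]}

```text
t: 10.05
eef_pos: [566.3, -78.3, 228.3]
eef_rot: [135.0, 0.0, 82.0]
wrist_force: [0.0, 0.2, -0.8]
gripper_width: 9.6
gripper_force: 49.1
```

```bash
python3 - <<'E'
from h import *
st(); a=shot('wrist','w2');b=shot('scene','scene2')
A=a['color'][60:400,120:520]
B=cv2.resize(b['color'][120:290,170:370],None,fx=2,fy=2.,interpolation=cv2.INTER_CUBIC)
cv2.imwrite('pics/c4.png',np.hstack([A,B]))
E
```

```text
t 10.05
qpos [-21.6   -7.99 122.78  25.21  22.96 -33.14]
eef_pos [566.29 -78.35 228.31]
eef_rot [1.3495e+02 2.0000e-02 8.2000e+01]
wrist_force [ 0.03  0.22 -0.77]
moment [ 0.08  0.47 -0.01]
gripper_width 9.56
gripper_force 49.05
```

View pics/c4.png

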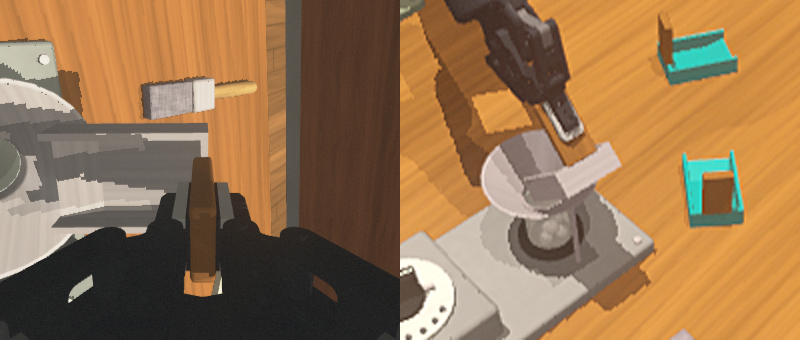

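The scoop is empty and the balls show in the barrel. I'll bring the scoop back level, return it and put it down.

Call:
servo_tool:
  series:
    - {"dp": [0,0.082,-0.082],"rotation": [0,0,0]}
    - {"dp": [0,0.117,0.167],"rotation": [0.125,0,0]}
    - {"dp": [0,0.117,0.167],"rotation": [0.125,0,0]}
    - {"dp": [0,0.117,0.167],"rotation": [0.125,0,0]}
    - {"dp": [0,0.117,0.167],"rotation": [0.125,0,0]}
    - {"dp": [0,0.117,0.167],"rotation": [0.125,0,0]}
    - {"dp": [0,0.117,0.167],"rotation": [0.125,0,0]}
    - {"dp": [0,0.117,0.167],"rotation": [0.125,0,0]}
    - {"dp": [0,0.117,0.167],"rotation": [0.125,0,0]}

```text
t: 11.05
eef_pos: [625.3, -86.4, 216.3]
eef_rot: [180.0, -0.0, 82.0]
wrist_force: [-0.7, 0.2, -2.0]
gripper_width: 9.8
gripper_force: 49.5
```

```bash
python3 - <<'E'
from h import *
st(); d=[180,0,103.6]
chain([([625.5,-86.9,217.0],[180,0,82]),([630.5,75,217],[180,0,93]),([620,229,200],d),([620,229,64],d)])
b=shot('scene','scene3')
cv2.imwrite('pics/c5.png',cv2.resize(b['color'][170:270,180:330],None,fx=5,fy=5.,interpolation=cv2.INTER_CUBIC))
E
```

```text
t 11.05
qpos [-1.572e+01  2.010e+01  8.196e+01  1.000e-02  7.794e+01 -7.720e+00]
eef_pos [625.26 -86.39 216.33]
eef_rot [ 1.8e+02 -1.0e-02  8.2e+01]
wrist_force [-0.68  0.18 -1.97]
moment [ 0.01  0.01 -0.05]
gripper_width 9.81
gripper_force 49.52
([630.5, 75, 217], [180, 0, 93]) [0.537, -0.059, -0.0] [0.0, 0.0, -0.0306]
([620, 229, 200], [180, 0, 103.6]) [0.514, -0.008, 0.057] [-0.0, 0.0, -0.0294]
([620, 229, 64], [180, 0, 103.6]) [-0.0, -0.0, 0.453] [0.0, 0.0, 0.0]
```

View pics/c5.png

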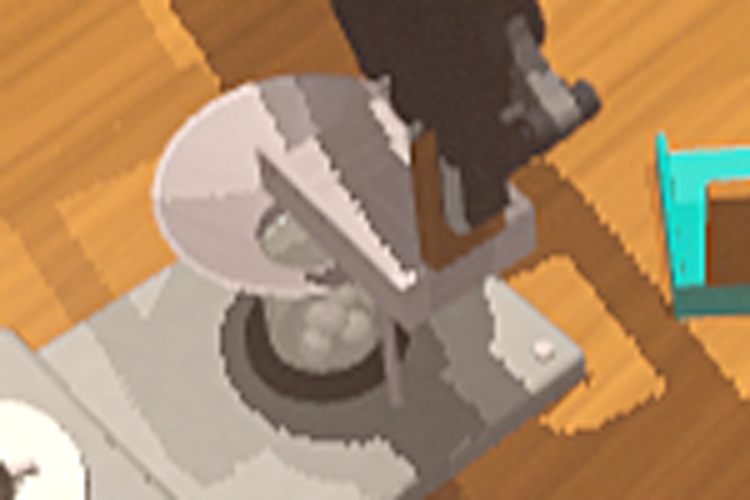

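Balls are visible in the barrel at about (335,325), and none are on the bench. I carry on and will check that the scoop is empty after placing it.

Call:
servo_tool:
  series:
    - {"dp": [0.05,-0.006,0],"rotation": [0,0,-0.003]}
    - {"dp": [0.15,-0.017,0],"rotation": [0,0,-0.009]}
    - {"dp": [0.26,-0.029,0],"rotation": [0,0,-0.015]}
    - {"dp": [0.37,-0.041,0],"rotation": [0,0,-0.021]}
    - {"dp": [0.46,-0.05,0],"rotation": [0,0,-0.026]}
    - {"dp": [0.537,-0.059,0],"rotation": [0,0,-0.0306]}

```text
t: 11.7
eef_pos: [629.1, 78.4, 217.5]
eef_rot: [180.0, -0.0, 93.2]
wrist_force: [1.2, -0.2, -0.8]
gripper_width: 9.2
gripper_force: 49.4
```

Call:
servo_tool:
  series:
    - {"dp": [0.08,-0.001,0.01],"rotation": [0,0,-0.005]}
    - {"dp": [0.18,-0.003,0.02],"rotation": [0,0,-0.01]}
    - {"dp": [0.29,-0.005,0.03],"rotation": [0,0,-0.017]}
    - {"dp": [0.4,-0.006,0.045],"rotation": [0,0,-0.023]}
    - {"dp": [0.48,-0.008,0.055],"rotation": [0,0,-0.028]}
    - {"dp": [0.514,-0.008,0.057],"rotation": [0,0,-0.0294]}
    - {"dp": [0.514,-0.008,0.057],"rotation": [0,0,-0.0294]}

```text
t: 12.4
eef_pos: [618.6, 231.1, 200.1]
eef_rot: [180.0, -0.0, 103.7]
wrist_force: [0.1, -0.3, -1.9]
gripper_width: 9.4
gripper_force: 49.5
```

Call:
servo_tool:
  series:
    - {"dp": [0,0,0.08],"rotation": [0,0,0]}
    - {"dp": [0,0,0.18],"rotation": [0,0,0]}
    - {"dp": [0,0,0.28],"rotation": [0,0,0]}
    - {"dp": [0,0,0.36],"rotation": [0,0,0]}
    - {"dp": [0,0,0.41],"rotation": [0,0,0]}
    - {"dp": [0,0,0.43],"rotation": [0,0,0]}
    - {"dp": [0,0,0.442],"rotation": [0,0,0]}
    - {"dp": [0,0,0.45],"rotation": [0,0,0]}
    - {"dp": [0,0,0.453],"rotation": [0,0,0]}
    - {"dp": [0,0,0.453],"rotation": [0,0,0]}

```text
t: 13.4
eef_pos: [620.3, 229.6, 65.1]
eef_rot: [179.9, 0.0, 103.6]
wrist_force: [0.2, -1.0, -1.9]
gripper_width: 9.3
gripper_force: 49.4
```

```bash
python3 - <<'E'
from h import *
st()
E
```

```text
t 13.4
qpos [12.82 32.84 83.02 -0.   64.03 -0.78]
eef_pos [620.33 229.56  65.06]
eef_rot [179.9   0.  103.6]
wrist_force [ 0.15 -0.98 -1.94]
moment [-0.01 -0.03 -0.02]
gripper_width 9.32
gripper_force 49.45
```

Not yet on the bench (wrist z is −1.9 N). I lower the last few millimetres, then release.

Call:
servo_tool:
  series:
    - {"dp": [0,0,0.003],"rotation": [0,0,0]}
    - {"dp": [0,0,0.006],"rotation": [0,0,0]}
    - {"dp": [0,0,0.008],"rotation": [0,0,0]}
    - {"dp": [0,0,0.008],"rotation": [0,0,0]}

```text
t: 13.8
eef_pos: [620.1, 229.6, 62.7]
eef_rot: [179.9, -0.0, 103.6]
wrist_force: [-1.8, -0.4, 5.2]
gripper_width: 9.1
gripper_force: 50.3
```

Call:
servo_tool:
  series:
    - {"dp": [0,0,0],"rotation": [0,0,0]}
    - {"dp": [0,0,0],"rotation": [0,0,0]}
    - {"dp": [0,0,0],"rotation": [0,0,0]}
    - {"dp": [0,0,0],"rotation": [0,0,0]}
    - {"dp": [0,0,0],"rotation": [0,0,0]}
    - {"dp": [0,0,0],"rotation": [0,0,0]}
    - {"dp": [0,0,0],"rotation": [0,0,0]}
    - {"dp": [0,0,0],"rotation": [0,0,0]}
  grip: 0.4

```text
t: 14.6
eef_pos: [619.6, 229.4, 61.6]
eef_rot: [-180.0, -0.0, 103.6]
wrist_force: [-0.5, 0.4, 1.1]
gripper_width: 60.1
gripper_force: 0.0
```

```bash
python3 - <<'E'
from h import *
st()
E
```

```text
t 14.6
qpos [12.82 33.08 83.12  0.   63.8  -0.78]
eef_pos [619.62 229.39  61.58]
eef_rot [-180.    -0.   103.6]
wrist_force [-0.49  0.41  1.13]
moment [0.03 0.   0.02]
gripper_width 60.12
gripper_force 0.0
```

```bash
python3 - <<'E'
from h import *
d=[180,0,103.6]
chain([([620,229,61.6],d),([620,229,210],d),([565,0,225],[180,0,86]),([504.5,-241.2,190],[180,0,68.3])])
E
```

```text
([620, 229, 210], [180, 0, 103.6]) [0.0, 0.0, -0.495] [0.0, 0.0, 0.0]
([565, 0, 225], [180, 0, 86]) [-0.699, -0.358, -0.05] [0.0, -0.0, 0.0489]
([504.5, -241.2, 190], [180, 0, 68.3]) [-0.816, -0.145, 0.117] [0.0, -0.0, 0.0492]
```

Call:
servo_tool:
  series:
    - {"dp": [0,0,-0.05],"rotation": [0,0,0]}
    - {"dp": [0,0,-0.15],"rotation": [0,0,0]}
    - {"dp": [0,0,-0.3],"rotation": [0,0,0]}
    - {"dp": [0,0,-0.43],"rotation": [0,0,0]}
    - {"dp": [0,0,-0.495],"rotation": [0,0,0]}

```text
t: 15.1
eef_pos: [622.1, 230.0, 217.0]
eef_rot: [179.5, 0.0, 103.6]
wrist_force: [1.0, -0.6, 0.2]
gripper_width: 59.9
gripper_force: 0.0
```

Call:
servo_tool:
  series:
    - {"dp": [-0.699,-0.358,-0.05],"rotation": [0,0,0.0489]}
    - {"dp": [-0.699,-0.358,-0.05],"rotation": [0,0,0.0489]}
    - {"dp": [-0.699,-0.358,-0.05],"rotation": [0,0,0.0489]}
    - {"dp": [-0.699,-0.358,-0.05],"rotation": [0,0,0.0489]}
    - {"dp": [-0.699,-0.358,-0.05],"rotation": [0,0,0.0489]}
    - {"dp": [-0.699,-0.358,-0.05],"rotation": [0,0,0.0489]}

```text
t: 15.7
eef_pos: [564.2, -4.0, 227.1]
eef_rot: [179.9, 0.1, 85.7]
wrist_force: [1.1, 0.1, 0.9]
gripper_width: 60.0
gripper_force: 0.0
```

Call:
servo_tool:
  series:
    - {"dp": [-0.816,-0.145,0.117],"rotation": [0,0,0.0492]}
    - {"dp": [-0.816,-0.145,0.117],"rotation": [0,0,0.0492]}
    - {"dp": [-0.816,-0.145,0.117],"rotation": [0,0,0.0492]}
    - {"dp": [-0.816,-0.145,0.117],"rotation": [0,0,0.0492]}
    - {"dp": [-0.816,-0.145,0.117],"rotation": [0,0,0.0492]}
    - {"dp": [-0.816,-0.145,0.117],"rotation": [0,0,0.0492]}
    - {"dp": [-0.816,-0.145,0.117],"rotation": [0,0,0.0492]}
    - {"dp": [-0.816,-0.145,0.117],"rotation": [0,0,0.0492]}

```text
t: 16.5
eef_pos: [504.7, -239.6, 190.6]
eef_rot: [180.0, -0.0, 68.3]
wrist_force: [-0.3, 0.1, -0.4]
gripper_width: 59.6
gripper_force: 0.0
```

```bash
python3 - <<'E'
from h import *
st(); a=shot('wrist','w3');b=shot('scene','scene4');t=shot('top','top4')
A=a['color'][:,100:540]
B=cv2.resize(b['color'][150:200,310:390],None,fx=4.5,fy=4.,interpolation=cv2.INTER_CUBIC)
C=cv2.resize(t['color'][205:270,215:275],(360,200),interpolation=cv2.INTER_CUBIC)
cv2.imwrite('pics/c6.png',np.hstack([A,np.vstack([B,C])]))
print('wrist proj of K bar ends', proj(a,[504.5,-241.2,109]), [proj(a,[504.5+22*s*np.cos(np.radians(68.3)),-241.2+22*s*np.sin(np.radians(68.3)),109]).round(1)-[100,0] for s in(1,-1)])
E
```

```text
t 16.5
qpos [-3.430e+01  1.303e+01  9.422e+01  5.000e-02  7.271e+01 -1.266e+01]
eef_pos [ 504.71 -239.63  190.62]
eef_rot [ 1.7996e+02 -4.0000e-02  6.8340e+01]
wrist_force [-0.28  0.12 -0.4 ]
moment [0.01 0.02 0.  ]
gripper_width 59.61
gripper_force 0.0
wrist proj of K bar ends [323.04086692 219.64048002] [array([223.1, 187.2]), array([223. , 250.3])]
```

View pics/c6.png

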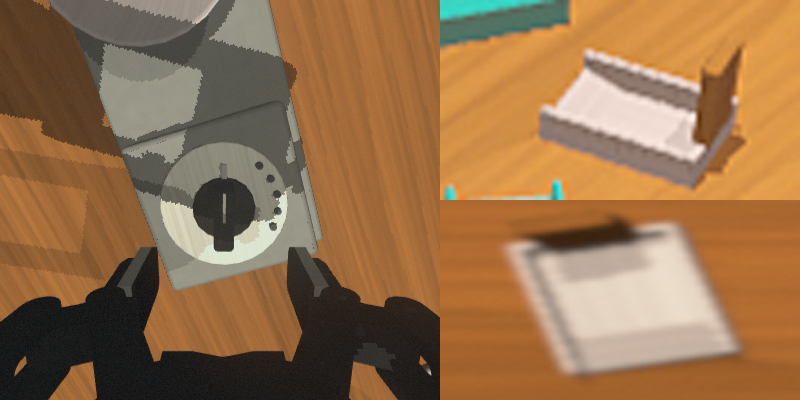

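The scoop stands upright and empty. In the wrist view the knob bar is vertical at column ~224, as predicted (ring centre at (224,203), middle stud at (277,195)).

```bash
python3 - <<'E'
from h import *
i=load('w3'); K=ray(i,324,203,71);print(K)
for u,v in [(259,166),(270,179),(277,195),(278,211),(273,226)]:
  s=ray(i,u+100,v,73)-K; print(np.hypot(*s[:2]).round(1),np.degrees(np.arctan2(s[1],s[0])).round(1))
s=ray(i,323,168,76)-K;print('ptr',np.degrees(np.arctan2(s[1],s[0])))
E
```

```text
[ 505.47538863 -241.01554541   71.        ]
39.0 26.7
39.5 7.6
40.9 -12.0
42.1 -29.7
42.4 -47.0
ptr 69.9446585173725
```

```bash
python3 - <<'E'
from h import *
from scipy.optimize import least_squares
i=load('w3');t=load('top0')
W=[ray(i,u+100,v,73)[:2] for u,v in [(259,166),(270,179),(277,195),(278,211),(273,226)]]
T=[ray(t,345+(u+.5)/4-.5,215+(v+.5)/4-.5,73)[:2] for u,v in [(506,126),(532,116),(560,113),(588,120),(611,135)]]
k=np.array([.64,.32,0,-.32,-.64])
for S in (W,T):
  S=np.array(S)
  f=lambda p:(p[:2]+42*np.c_[np.cos(p[2]+k),np.sin(p[2]+k)]-S).ravel()
  r=least_squares(f,[504.5,-241,-.12]); print(r.x[:2],np.degrees(r.x[2]),np.sqrt(r.cost/5))
E
```

```text
[ 503.83867052 -244.01653468] -6.874920317050624 0.3671771537366871
[ 504.67824251 -241.17317304] -6.874092940517395 0.25764783316120654
```

Call:
servo_tool:
  series:
    - {"dp": [0,0,0.1],"rotation": [0,0,0]}
    - {"dp": [0.0,0,0.2],"rotation": [0,0,0]}
    - {"dp": [-0.002,0,0.26],"rotation": [0,0,0]}
    - {"dp": [-0.002,0,0.293],"rotation": [0,0,0]}
    - {"dp": [-0.002,0,0.293],"rotation": [0,0,0]}
    - {"dp": [-0.002,0,0.293],"rotation": [0,0,0]}

```text
t: 17.25
eef_pos: [504.7, -241.3, 103.0]
eef_rot: [179.9, 0.0, 68.3]
wrist_force: [0.3, -0.1, -0.3]
gripper_width: 59.9
gripper_force: 0.0
```

Call:
servo_tool:
  series:
    - {"dp": [0,0,0],"rotation": [0,0,0]}
    - {"dp": [0,0,0],"rotation": [0,0,0]}
    - {"dp": [0,0,0],"rotation": [0,0,0]}
    - {"dp": [0,0,0],"rotation": [0,0,0]}
    - {"dp": [0,0,0],"rotation": [0,0,0]}
    - {"dp": [0,0,0],"rotation": [0,0,0]}
    - {"dp": [0,0,0],"rotation": [0,0,0]}
    - {"dp": [0,0,0],"rotation": [0,0,0]}
  grip: -1
  squeeze: 60

```text
t: 18.05
eef_pos: [504.6, -241.9, 103.2]
eef_rot: [179.9, 0.0, 68.3]
wrist_force: [0.8, 0.7, 6.4]
gripper_width: 12.8
gripper_force: 61.2
```

```bash
python3 - <<'E'
from h import *
st()
E
```

```text
t 18.05
qpos [-3.448e+01  1.932e+01  9.781e+01  1.000e-02  6.274e+01 -1.276e+01]
eef_pos [ 504.64 -241.91  103.18]
eef_rot [1.7987e+02 2.0000e-02 6.8270e+01]
wrist_force [0.77 0.65 6.36]
moment [ 0.04 -0.03 -0.02]
gripper_width 12.84
gripper_force 61.17
```

The knob is gripped with little side force. I turn clockwise 38.5° to the first stop.

Call:
servo_tool:
  series:
    - {"dp": [0,0,0],"rotation": [0,0,0.012]}
    - {"dp": [0,0,0],"rotation": [0,0,0.026]}
    - {"dp": [0,0,0],"rotation": [0,0,0.04]}
    - {"dp": [0,0,0],"rotation": [0,0,0.054]}
    - {"dp": [0,0,0],"rotation": [0,0,0.068]}
    - {"dp": [0,0,0],"rotation": [0,0,0.082]}
    - {"dp": [0,0,0],"rotation": [0,0,0.094]}
    - {"dp": [0,0,0],"rotation": [0,0,0.104]}
    - {"dp": [0,0,0],"rotation": [0,0,0.107]}
    - {"dp": [0,0,0],"rotation": [0,0,0.107]}

```text
t: 19.05
eef_pos: [505.1, -242.2, 103.2]
eef_rot: [179.8, -0.1, 29.8]
wrist_force: [2.2, -0.2, 5.7]
gripper_width: 13.0
gripper_force: 61.3
```

```bash
python3 - <<'E'
from h import *
st()
E
```

```text
t 19.05
qpos [-3.448e+01  1.934e+01  9.779e+01  1.000e-02  6.267e+01  2.573e+01]
eef_pos [ 505.07 -242.24  103.21]
eef_rot [ 1.7982e+02 -1.0000e-01  2.9780e+01]
wrist_force [ 2.24 -0.24  5.7 ]
moment [-0.07 -0.36 -0.07]
gripper_width 13.02
gripper_force 61.27
```

Call:
servo_tool:
  series:
    - {"dp": [0,0,0],"rotation": [0,0,0.01]}
    - {"dp": [0,0,0],"rotation": [0,0,0.02]}
    - {"dp": [0,0,0],"rotation": [0,0,0.03]}
    - {"dp": [0,0,0],"rotation": [0,0,0.04]}
    - {"dp": [0,0,0],"rotation": [0,0,0.051]}
    - {"dp": [0,0,0],"rotation": [0,0,0.051]}

```text
t: 19.65
eef_pos: [505.2, -242.5, 103.2]
eef_rot: [179.8, -0.2, 11.4]
wrist_force: [3.3, -1.5, 4.7]
gripper_width: 13.0
gripper_force: 61.2
```

```bash
python3 - <<'E'
from h import *
st()
E
```

```text
t 19.65
qpos [-34.49  19.34  97.78  -0.    62.64  44.07]
eef_pos [ 505.16 -242.47  103.18]
eef_rot [ 1.7983e+02 -1.6000e-01  1.1440e+01]
wrist_force [ 3.28 -1.5   4.72]
moment [-0.28 -0.44 -0.09]
gripper_width 12.95
gripper_force 61.25
```

Call:
servo_tool:
  series:
    - {"dp": [0,0,0],"rotation": [0,0,0.01]}
    - {"dp": [0,0,0],"rotation": [0,0,0.02]}
    - {"dp": [0,0,0],"rotation": [0,0,0.03]}
    - {"dp": [0,0,0],"rotation": [0,0,0.04]}
    - {"dp": [0,0,0],"rotation": [0,0,0.051]}
    - {"dp": [0,0,0],"rotation": [0,0,0.051]}
    - {"dp": [0,0,0],"rotation": [0,0,0.051]}
    - {"dp": [0,0,0],"rotation": [0,0,0.051]}

```text
t: 20.45
eef_pos: [505.1, -242.8, 103.2]
eef_rot: [179.9, -0.2, -6.8]
wrist_force: [3.6, -2.7, 6.1]
gripper_width: 12.7
gripper_force: 61.2
```

```bash
python3 - <<'E'
from h import *
st(); a=shot('wrist','w5');b=shot('scene','scene5')
s=a['color'][100:350,190:450]
A=cv2.resize(s,(400,385),interpolation=cv2.INTER_CUBIC)
B=cv2.resize(b['color'][190:310,120:300],(400,267),interpolation=cv2.INTER_CUBIC)
C=cv2.resize(b['color'][160:215,310:390],(170,118))
B=np.vstack([B,np.zeros((118,400,3),np.uint8)]); B[267:,:170]=C
cv2.imwrite('pics/c7.png',np.hstack([A,B]))
K=np.array([504.6,-241.8])
for d in (-6.87+18.3,-6.87,-25.2):
  v=np.array([np.cos(np.radians(d)),np.sin(np.radians(d))])
  q=proj(a,[*(K+30*v),76]);r=proj(a,[*(K+42*v),73]);print(d,((q-[190,100])*[400/260,385/250]).round(),((r-[190,100])*[400/260,385/250]).round())
  q=proj(b,[*(K+30*v),76]);r=proj(b,[*(K+42*v),73]);print('  scene',((q-[120,190])*2.222+[400,0]).round(),((r-[120,190])*2.222+[400,0]).round())
E
```

```text
t 20.45
qpos [-3.450e+01  1.935e+01  9.778e+01 -3.000e-02  6.262e+01  6.231e+01]
eef_pos [ 505.14 -242.78  103.16]
eef_rot [179.86  -0.21  -6.8 ]
wrist_force [ 3.58 -2.68  6.05]
moment [-0.44 -0.58 -0.1 ]
gripper_width 12.69
gripper_force 61.23
11.43 [168. 154.] [156. 116.]
  scene [536. 191.] [549. 199.]
-6.87 [198. 149.] [198. 109.]
  scene [527. 199.] [536. 210.]
-25.2 [229. 154.] [241. 116.]
  scene [516. 204.] [520. 218.]
```

View pics/c7.png

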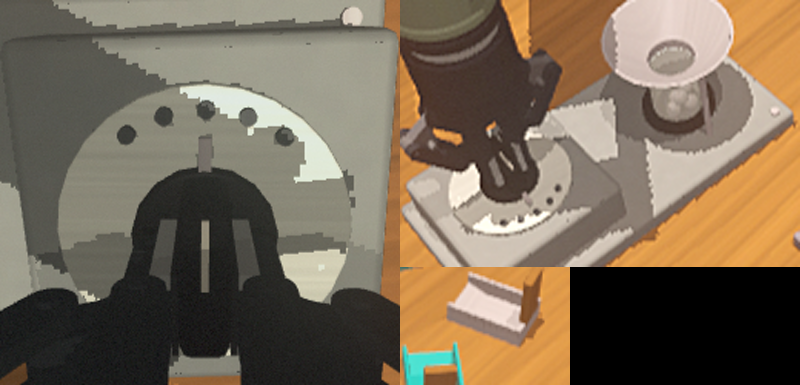

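The pointer at (204,150) lines up with the middle stud at (206,109). The balls lie in the barrel, and the funnel and scoop are empty. I hand it in.

```bash
python3 -c "
from workcell import env
print(env.sign_off())"
```

```text
the job is handed in; nothing more can be done
None
```

The balls are poured into the barrel (I saw none left in the scoop, the funnel or on the bench, but could not count all five), the scoop stands upright on the bench, and the job is handed in at about 20 s with the knob still gripped at its third stop.

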